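Shut the tea box and open the descaler jug

TASK

The kettle is due for descaling: first lower the lid of the tea box fully shut so that no descaler gets into the tea. Then open the descaler jug: press its push-and-turn safety cap down, keep it down while twisting it counterclockwise until it is free, and lift it off. Finish while still gripping the cap, upright and motionless, a few centimetres straight above the jug's mouth and clear of it, with the teacup, the measuring cup and the citrus squeezer left where they were.

Things in the scene. Friction and masses are not known exactly. Their poses are not given: they have to be found in the camera images.
- teabox: open oak tea box fixed to the counter, 160 (x) by 200 (y) by 90 mm high; origin at the centre of its underside; the lid is hinged along the upper edge of its +x side and swings about the box's y axis; the box's yaw varies by up to 0.5 rad
- lid (a joint): opening angle of the tea box lid in rad: 0 = shut, flat on the box; 1.57 = upright; starts between 0.6 and 1.2. The hinge is stiff (0.3 N m): the lid stays where it is left, a push of 3 N near its free edge moves it. Plain oak board, 170 mm from hinge to free edge, 200 mm wide, 8 mm thick, no handle; shut, its top is 98 mm above the counter and it overhangs the box's -x side by 10 mm
- lid_hinge (a point): middle of the hinge line: centre of the lid's width on the lower face of the board, 90 mm above the counter; axes turn with the lid: x from the free edge to the hinge, y along the hinge, z out of the outer (upper) face, so the outer face is at z = 8 mm and the free edge at x = -170 mm
- lid_edge (a point): middle of the lid's free edge on its outer (upper) face; axes as lid_hinge
- jug: white plastic descaler jug, 100 mm diameter, in a square oak holder 130 mm wide, 40 mm high; both fixed to the counter; z up, origin at the centre of the holder's underside; carrying handle on its +y side, reaching 85 mm from the axis, up to z = 139 mm; neck 30 mm diameter up to z = 192 mm with a bayonet rim of 21 mm radius below its top. Yaw varies by 0.9 rad either way
- mouth (a point): centre of the top of the jug's neck, 192 mm above the counter, on the jug's axis; upright
- seal (a joint): the spring-loaded seal (24 mm disc) in the jug's mouth that pushes the cap up: 0 = up, its top 6 mm above the mouth; grows as it is pressed in, in m. It takes 6 N to start it and 12 N to press it 6 mm, where the cap's roof meets the neck
- cap: grey plastic push-and-turn safety cap, loose, 45 g: round skirt 56 mm diameter, 28 mm high; on its flat top stands a straight grip bar 50 mm long (along the cap's x), 12 mm thick (y), 24 mm high (z = 28 to 52 mm). Origin at the centre of its underside, z up. It starts locked on the jug, origin 174 mm above the counter, its x along the jug's x within 0.04 rad
- cap_grip (a point): centre of the top of the cap's grip bar, on its axis, 52 mm above the cap's origin. To free the cap: press it down over 4 mm (6 mm is the bottom) and, while it is down, turn it counterclockwise seen from above; it lifts off freely from 50 to 135 degrees of turn (60 to 85 is safe). Fingers closed on the bar can press with their tips on the flat top beside it
- teacup: white porcelain cup, loose, 80 mm diameter, 62 mm high, standing on the trivet; origin at the centre of its underside; leave alone
- trivet: red round trivet, 110 mm diameter, 7 mm thick, fixed; origin at the centre of its underside
- measure: glass measuring cup with a handle, loose, 80 mm diameter, 95 mm high; origin at the centre of its underside; leave alone
- squeezer: wooden citrus squeezer, loose, about 205 mm long and 48 mm high, its bar handle lying along its -x; origin on the underside where the handle meets the head; leave alone
Not all that is in view belongs to the job. Of the things like the cap, leave any that is brown or turquoise; of the rest the larger one is meant.

How it is judged:
On the way, in this order (a step that is already met when the one before it is completed fails the run):
1. the tea box lid is lowered shut, the cap still locked on the jug (value of joint lid below 0.04 rad and z of cap in the frame of jug below 0.18 m), for 0.2 s.
2. the cap is pressed down at least 3 mm against its spring (value of joint seal above 0.003 m and angle between the x axis of cap and the x axis of jug, either way round below 0.5 rad), for 0.05 s.
3. the cap is turned at least 0.6 rad while still on the neck (angle between the x axis of cap and the x axis of jug, either way round above 0.6 rad and z of cap in the frame of jug below 0.18 m and horizontal distance between cap and mouth below 0.01 m), for 0.05 s.
At the end, for the whole second after the job is handed in: Lid shut (0.04 rad). Cap still gripped (over 1 N), at rest, upright within 0.3 rad, its underside 15 to 150 mm above the jug mouth and within 35 mm of the jug axis, not touching jug or tea box; teacup, measuring cup and squeezer within 30 mm of their start (value of joint lid below 0.04 rad and z of cap in the frame of mouth between 0.015 and 0.15 m and horizontal distance between cap and mouth below 0.035 m and angle between cap's own z axis and vertical below 0.3 rad and linear speed of cap below 0.03 m/s and contact force between cap and the fingers above 1 N and contact force between cap and jug below 0.1 N and contact force between cap and teabox below 0.1 N and distance of each of teacup, measure, squeezer from where it was at the start of the episode below 0.03 m); the arm keeps its last pose, push and grip.
It fails at once if the teacup, the measuring cup or the squeezer is pushed more than 30 mm (distance of any of teacup, measure, squeezer from where it was at the start of the episode above 0.03 m).
It fails at once if the teacup or the measuring cup is tipped over (angle between any of teacup, measure's own z axis and vertical above 0.5 rad).
It also fails if it takes over 59 s, if anything falls off the work surface, if the arm or the gripper's body presses on something with over 40 N, if the wrist force passes 120 N, or if a joint passes its speed limit or range.

ROBOT

A 6-joint arm with a two-finger parallel gripper is mounted at the origin on the work surface. World frame = base frame: x ahead of the robot, y to its left, z up, the work surface at z = 0. Lengths are in m, angles in rad, forces in N, time in s.
With the tool pointing down it reaches from about 0.35 to 0.775 m from the base axis. Payload 7.3 kg.
Tool frame: the origin (TCP) lies at the very end of the fingers, on their centre line; the grasp point (between the pads) lies 19 mm behind it; z points along the fingers, y is the line along which they close (so a half turn about z gives the same grasp; the last joint's range is limited). The gripper opens to 92 mm and grips with 3 to 60 N. Pads are 19 mm wide; open, the fingers measure 130 mm over their backs; the gripper's body (75 mm by 190 mm) begins 47 mm behind the grasp point.
Start: joints at [-1.283, 0.342, 1.524, -0, 1.275, -0.146], TCP at [0.221, -0.476, 0.227] pointing down, gripper open.
Joint ranges: [-2.53, 2.53], [-0.77, 2.02], [0.04, 2.7], [-1, 4.14], [0.28, 2.66], [-3.11, 3.11]. Speed limits (rad/s): [2.57, 2.57, 3.14, 3.14, 3.14, 3.14].

INTERFACE

Orientations are given as [roll, pitch, yaw] about the fixed x, y, z axes, in that order (R = Rz(yaw) Ry(pitch) Rx(roll)).
In Python, from cell import robot gives the robot as it stands. The module is installed in compiled form; this text tells all that it offers.
- The arm moves only by the tool arm_command, never from a script. Its argument "moves" is a list of rows, each a list of 3 entries, a list of its own where there are three numbers: the shift along the tool's x, y, z in m, then the turn, a rotation vector about the tool's x, y, z in rad, then the finger opening in m, from 0 to 0.0918. In form: [[[dx, dy, dz], [ax, ay, az], claw], ...]. A call has exactly 5 rows; each row is the pose to reach, as a shift and turn from the pose commanded when the call began, along the tool's axes at that moment; what a row does not reach only later rows make up. A row lasts 1/10 s, in which the tool goes at most 50 mm and 8.59 degrees, less where a joint would pass 70% of its speed; a pose out of reach is approached as far as the arm can. A call with a gripper value outside its range is refused whole. The fingers move at their own pace and stop on an object; "squeeze" is the grip in N (left out, the last holds). Time passes only in rows, so rows that repeat a pose let the fingers close, or fill a call up. It gives the time, the measured TCP pose, the force, the opening and the grip force at its end, in the units of the state.
- robot.observe(): the state, without advancing time (a new reading comes with each control period).
- robot.read_camera(name): name is "scene" or "top" or "wrist"; returns the picture (480x640x3 uint8, red, green, blue); there is no depth.
- robot.camera_model(name): a dict with "fx", "fy", "cx", "cy" (pixels), "R" (3x3) and "t" (3): a world point X has camera coordinates R X + t. Camera axes: x right, y down, z forward; pixel columns grow to the right and rows downward; lengths in m; the calibration is good to about 2 mm. A picture is of the moment at which its call begins: read the wrist's pose just before it. camera_model takes no time and is no camera call; for the wrist camera it gives the pose at the moment of the call.
- robot.hand_in(): hands the job in; it is judged then, once.
The state is a dict: "time": time; "qpos": joint angles; "qvel": joint speeds; "joint_efforts": joint torques, N m; "tool_pos": TCP position; "tool_rot": TCP orientation; "contact_force": force on the tool from outside, world axes, zero at the start; "torque": the same for the moment, N m; "opening": finger opening in m; "grip_force": force on a finger pad.
Only numpy, scipy, OpenCV 4.12 (cv2) and the standard library are available. Lean on these libraries where they do the work, as an engineer would, in place of code of your own. Each camera call takes 0.05 s, during which the arm holds its last target. There are 200 camera calls.

## Working session

There is one attempt and no reset: what is moved stays moved. The work goes in short steps, Python scripts to look and compute and a tool call to move; the robot and the scene stay as the last step left them, time stands still between calls to the robot, and variables do not carry over. Pictures are saved under pics/ and viewed, at most 10 in all, crops included, and the job is handed in when it is done.

Besides the shell and the picture viewer there is one more tool, called after "Emit:" in YAML: its name, and indented under it one key for each argument. arm_command: Moves the arm, as the interface text tells. Its arguments: {"type":"object","properties":{"moves":{"type":"array"},"squeeze":{"type":"number"}},"required":["moves"]}

```bash
mkdir -p pics; python3 - <<'E'
from cell import robot
import cv2,json
print(robot.observe())
for n in("scene","top"):
    im=robot.read_camera(n);cv2.imwrite(f"pics/{n}0.png",im[:,:,::-1])
    m=robot.camera_model(n);print(n,m)
E
```

```text
{'time': 0.0, 'qpos': array([-1.28300061e+00,  3.42747931e-01,  1.52499733e+00, -3.28302312e-05,
        1.27542457e+00, -1.46021939e-01]), 'qvel': array([-0.00019553, -0.00249255, -0.00035137, -0.00017427, -0.00052238,
        0.00140513]), 'joint_efforts': array([-1.68576635e-04, -4.31240201e+01, -2.44218206e+01,  7.17753125e-02,
        5.59608615e-02, -1.60040913e-04]), 'tool_pos': array([ 0.22056095, -0.47597245,  0.22603876]), 'tool_rot': array([-3.14002769e+00, -1.98425883e-04,  4.33827084e-01]), 'contact_force': array([ 0.75173735,  0.09554311, -0.43645526]), 'torque': array([0.0464796 , 0.05140934, 0.01116468]), 'grip_force': 0.0, 'opening': 0.09228302603022616}
scene {'fx': 526.6230473230129, 'fy': 526.6230473230129, 'cx': 319.8547682028946, 'cy': 241.76717082396715, 'R': array([[ 0.69981327,  0.71432506, -0.0010426 ],
       [ 0.40181477, -0.39485767, -0.82621566],
       [-0.59059823,  0.57777775, -0.563353  ]]), 't': array([-0.34821772, -0.1353756 ,  1.6516289 ])}
top {'fx': 469.8131067514867, 'fy': 469.8131067514867, 'cx': 315.13548244989806, 'cy': 240.8633917150434, 'R': array([[ 0.00442303, -0.99961746,  0.02730135],
       [-0.99552719, -0.00697818, -0.09421739],
       [ 0.09437186, -0.02676251, -0.99517723]]), 't': array([-0.0768569 ,  0.59202877,  1.01424573])}
```

View pics/scene0.png

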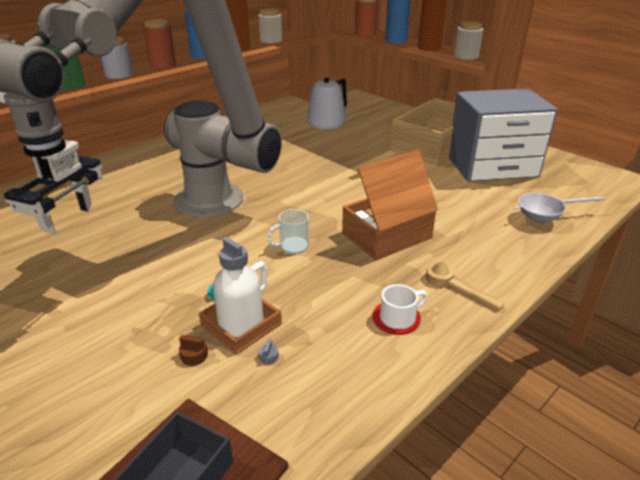

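View pics/top0.png

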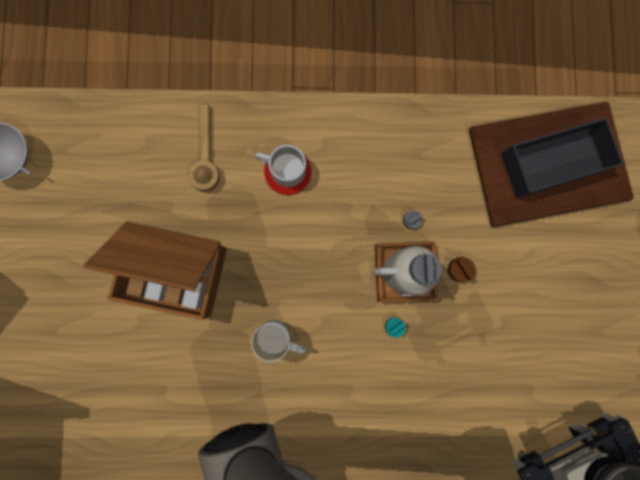

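The scene view shows the tea box with its lid tilted back toward the robot (≈(395,200)), the jug with grey cap (≈(235,255)), and the brown and turquoise decoys. In the top view the box is at ≈(165,270), the jug at ≈(408,272), the cap bar at (425,270), the measuring cup at (272,341) and the teacup at (288,168). I'll zoom in next for corner pixels.

```bash
python3 - <<'E'
import cv2,numpy as np
t=cv2.imread("pics/top0.png");s=cv2.imread("pics/scene0.png")
def c(im,x,y,w=133,h=100):
    o=cv2.resize(im[y:y+h,x:x+w],(400,300),interpolation=cv2.INTER_CUBIC)
    for k in range(0,w,20):
        cv2.putText(o,str(x+k),(k*3,9),0,.3,(0,0,255));cv2.line(o,(k*3,10),(k*3,16),(0,0,255))
    for k in range(20,h,20):
        cv2.putText(o,str(y+k),(0,k*3+3),0,.3,(0,0,255));cv2.line(o,(20,k*3),(26,k*3),(0,0,255))
    return o
cv2.imwrite("pics/z.png",np.vstack([np.hstack([c(t,100-20,220),c(t,345,225)]),np.hstack([c(s,325,150),c(s,180,235,133,120)])]))
E
```

```text
(no output)
```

View pics/z.png

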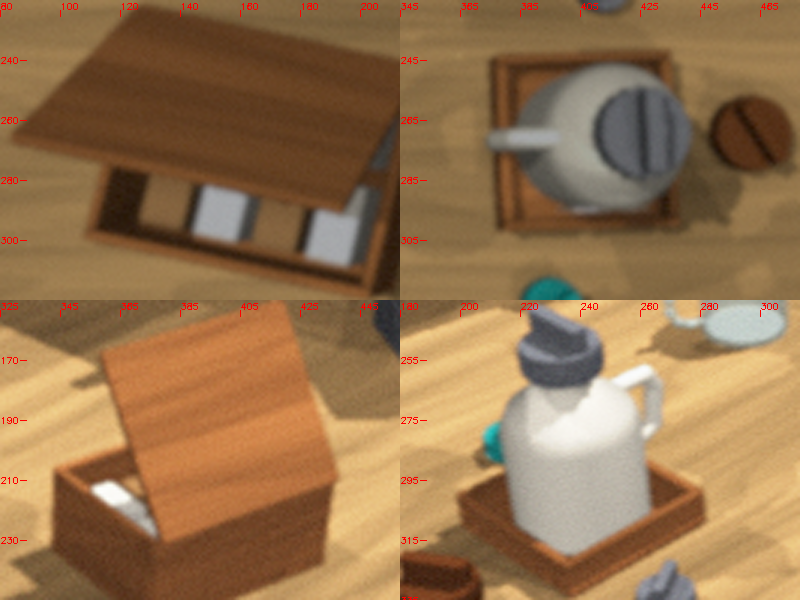

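The zoomed tiles give clear lid, box and holder corners in both views. Next I fit the poses to them.

```bash
cat > h.py <<'E'
import numpy as np
from cell import robot
from scipy.optimize import least_squares
from scipy.spatial.transform import Rotation as Ro
def proj(m,X):
    c=m["R"]@np.asarray(X)+m["t"];return np.array([m["fx"]*c[0]/c[2]+m["cx"],m["fy"]*c[1]/c[2]+m["cy"]])
def Z(a):return Ro.from_euler('z',a).as_matrix()
E
python3 - <<'E'
from h import *
T=robot.camera_model("top");S=robot.camera_model("scene")
def lid(x,z,y,q): # lid coords -> box
    return np.array([.08,y,.09])+np.array([x*np.cos(q)+z*np.sin(q)*1, 0, -x*np.sin(q)+z*np.cos(q)])
L=[(T,'l',-.17,.1,84,266),(T,'l',-.17,-.1,195,290),(T,'l',0,-.1,220,240),(T,'l',0,.1,127,222),
(S,'l',-.17,-.1,359,167),(S,'l',-.17,.1,420,149),(S,'l',0,-.1,378,231),(S,'l',0,.1,437,208),
(T,'b',-.08,.1,.09,109,298),(T,'b',-.08,-.1,.09,205,317),(S,'b',-.08,-.1,.09,343,207),(S,'b',-.08,-.1,0,343,235),(S,'b',.08,.1,0,433,237)]
def f(p):
    r=[]
    for k in L:
        X=lid(k[2],.008 ,k[3],p[3]) if k[1]=='l' else np.array(k[2:5])
        r.append(proj(k[0],Z(p[2])@X+[p[0],p[1],0])-k[-2:])
    return np.concatenate(r)
s=least_squares(f,[.6,.35,-.2,.9],loss='soft_l1',f_scale=2)
print("box",s.x.round(4));print(f(s.x).round(1).reshape(-1,2).tolist())
P=s.x
J=[(T,.065,.065,.04,375.7,243.3),(T,.065,-.065,.04,435.7,242.3),(T,-.065,-.065,.04,438,300),(T,-.065,.065,.04,378,302),
(S,-.065,-.065,.04,200,314),(S,.065,.065,.04,281,310),(S,.065,-.065,.04,237,340),(T,0,0,.226,430.5,268.3),(T,0,0,.202,426.7,269),(T,0,.085,.125,374,271)]
def g(p): return np.concatenate([proj(k[0],Z(p[2])@np.array(k[1:4])+[p[0],p[1],0])-k[-2:] for k in J])
s=least_squares(g,[.55,-.2,0],loss='soft_l1',f_scale=2)
print("jug",s.x.round(4));print(g(s.x).round(1).reshape(-1,2).tolist())
o=np.array([P[0],P[1],0])
for q in(P[3],0):print("edge",Z(P[2])@lid(-.17,.008,0,q)+o)
# z-plane positions of loose things
def ray(m,u,v,z):
    d=m["R"].T@[(u-m["cx"])/m["fx"],(v-m["cy"])/m["fy"],1];c=-m["R"].T@m["t"];return c+d*(z-c[2])/d[2]
print("cup",ray(T,288,166,.065),"meas",ray(T,271,341,.09),"mhandle",ray(T,303,349,.06),"squeezer",ray(T,204,177,.04))
print(g.__name__, "cam",-S["R"].T@S["t"])
E
```

```text
box [ 0.5234  0.2373 -0.1954  0.9182]
[[-0.2, -0.0], [0.4, -1.4], [1.3, -1.0], [-0.7, -2.3], [-1.4, 0.5], [-2.2, 0.1], [2.1, 0.6], [1.6, 1.1], [-1.2, 1.1], [-1.0, 1.6], [-1.2, -1.8], [-1.9, -2.3], [-0.2, 0.4]]
jug [ 0.5259 -0.2748  0.0392]
[[0.3, -0.6], [-1.3, -1.5], [-0.1, -0.0], [0.8, 0.1], [-2.3, -2.6], [0.5, -0.3], [-1.6, 0.5], [-0.8, -0.2], [-0.5, -0.4], [0.2, 0.4]]
edge [0.50679395 0.24060211 0.22992126]
edge [0.4350676  0.25480187 0.098     ]
cup [ 0.75203074 -0.01279738  0.065     ] meas [0.38048792 0.01748595 0.09      ] mhandle [ 0.36049225 -0.04807468  0.06      ] squeezer [0.7315359  0.17327674 0.04      ]
g cam [ 1.2735324  -0.75898788  0.8182376 ]
```

Both fits agree to about 2 px. The box is at (0.523, 0.237) with yaw −0.195 and lid at 0.92 rad; the jug is at (0.526, −0.275) with yaw 0.04. I'll move toward a point above the lid with the fingers closed.

Emit:
arm_command:
  moves:
    - [[0.033, -0.03, -0.02], [0, 0, 0.12], 0.0]
    - [[0.066, -0.06, -0.04], [0, 0, 0.24], 0.0]
    - [[0.1, -0.09, -0.06], [0, 0, 0.36], 0.0]
    - [[0.133, -0.12, -0.075], [0, 0, 0.48], 0.0]
    - [[0.166, -0.152, -0.08], [0, 0, 0.63], 0.0]
  squeeze: 20

```text
time: 0.6
tool_pos: [0.3068, -0.2714, 0.3076]
tool_rot: [3.14, -0.002, -0.187]
contact_force: [0.7, -0.8, 0.1]
opening: 0.0565
grip_force: 0.0
```

```bash
cat >> h.py <<'E'
def to(p,yaw):
    s=robot.observe();R=Ro.from_euler('xyz',s["tool_rot"])
    d=R.inv().apply(np.array(p)-s["tool_pos"])
    r=(R.inv()*Ro.from_euler('xyz',[np.pi,0,yaw])).as_rotvec()
    print("t",s["time"],"pos",s["tool_pos"].round(4),"rot",s["tool_rot"].round(3),"F",s["contact_force"].round(1),"op",s["opening"].round(4),s["grip_force"],"\nshift",d.round(4),"turn",r.round(4))
E
python3 -c "
from h import *
to([.5185,.238,.30],-.195)"
```

```text
Traceback (most recent call last):
  File "h.py", line 12, in to
    print("t",s["time"],"pos",s["tool_pos"].round(4),"rot",s["tool_rot"].round(3),"F",s["contact_force"].round(1),"op",s["opening"].round(4),s["grip_force"],"\nshift",d.round(4),"turn",r.round(4))
                                                                                                                       ^^^^^^^^^^^^^^^^^^
AttributeError: 'float' object has no attribute 'round'
```

Emit:
arm_command:
  moves:
    - [[0.01, -0.048, 0], [0, 0, 0], 0.0]
    - [[0.02, -0.096, 0], [0, 0, 0], 0.0]
    - [[0.03, -0.144, 0], [0, 0, 0], 0.0]
    - [[0.04, -0.192, 0], [0, 0, 0], 0.0]
    - [[0.05, -0.24, 0], [0, 0, 0], 0.0]

```text
time: 1.1
tool_pos: [0.3988, -0.0438, 0.3062]
tool_rot: [3.141, -0.0, -0.182]
contact_force: [0.6, -1.2, -0.2]
opening: 0.0167
grip_force: 0.0
```

Emit:
arm_command:
  moves:
    - [[0.01, -0.048, 0], [0, 0, 0], 0.0]
    - [[0.02, -0.096, 0], [0, 0, 0], 0.0]
    - [[0.03, -0.144, 0], [0, 0, 0], 0.0]
    - [[0.04, -0.192, 0], [0, 0, 0], 0.0]
    - [[0.05, -0.24, 0], [0, 0, 0], 0.0]

```text
time: 1.6
tool_pos: [0.4913, 0.1833, 0.3059]
tool_rot: [3.141, 0.0, -0.181]
contact_force: [1.0, -0.3, 0.7]
opening: 0.0005
grip_force: 0.0
```

```bash
sed -i 's/s\["opening"\].round(4)/s["opening"]/' h.py
python3 -c "
from h import *
to([.5185,.238,.30],-.195)"
```

```text
t 1.6 pos [0.4913 0.1833 0.3059] rot [ 3.141  0.    -0.181] F [ 1.  -0.3  0.7] op 0.0004797484518279697 0.0 
shift [ 0.0168 -0.0587  0.0059] turn [0.0004 0.0003 0.0136]
```

Emit:
arm_command:
  moves:
    - [[0.017, -0.045, 0.006], [0, 0, 0.01], 0.0]
    - [[0.017, -0.05, 0.03], [0, 0, 0.01], 0.0]
    - [[0.017, -0.05, 0.05], [0, 0, 0.01], 0.0]
    - [[0.017, -0.05, 0.07], [0, 0, 0.01], 0.0]
    - [[0.017, -0.05, 0.08], [0, 0, 0.01], 0.0]

```text
time: 2.1
tool_pos: [0.5162, 0.2272, 0.2241]
tool_rot: [3.14, 0.003, -0.191]
contact_force: [0.1, -0.7, 1.0]
opening: 0.0003
grip_force: 0.6
```

Emit:
arm_command:
  moves:
    - [[0, 0, 0.01], [0, 0, 0], 0.0]
    - [[0, 0, 0.02], [0, 0, 0], 0.0]
    - [[0, 0, 0.03], [0, 0, 0], 0.0]
    - [[0, 0, 0.04], [0, 0, 0], 0.0]
    - [[0, 0, 0.05], [0, 0, 0], 0.0]

```text
time: 2.6
tool_pos: [0.517, 0.2273, 0.1758]
tool_rot: [-3.141, -0.0, -0.192]
contact_force: [0.2, -0.6, 1.4]
opening: 0.0003
grip_force: 0.7
```

Emit:
arm_command:
  moves:
    - [[0, 0, 0.01], [0, 0, 0], 0.0]
    - [[-0.005, 0, 0.02], [0, 0, 0], 0.0]
    - [[-0.01, 0, 0.03], [0, 0, 0], 0.0]
    - [[-0.015, 0, 0.04], [0, 0, 0], 0.0]
    - [[-0.02, 0, 0.05], [0, 0, 0], 0.0]

```text
time: 3.1
tool_pos: [0.4969, 0.2312, 0.1254]
tool_rot: [3.142, -0.0, -0.192]
contact_force: [1.0, -0.6, 1.2]
opening: 0.0004
grip_force: 0.5
```

```bash
python3 - <<'E'
from h import *
import cv2
s=robot.read_camera("scene")[:,:,::-1];t=robot.read_camera("top")[:,:,::-1]
r=lambda i:cv2.resize(i,(400,400))
cv2.imwrite("pics/lid1.png",np.hstack([r(s[110:270,300:460]),r(t[190:350,60:220])]))
print(robot.observe()["contact_force"])
E
```

```text
[-1.4464894   0.27471422  0.33764666]
```

View pics/lid1.png

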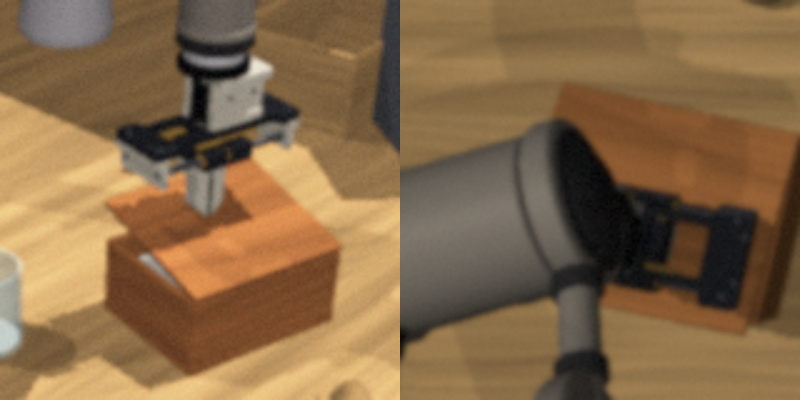

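The picture shows the fingertips on the lid (left tile ≈(205,210)) with the lid nearly down, so the push is working. I'll keep going down.

Emit:
arm_command:
  moves:
    - [[-0.005, 0, 0.008], [0, 0, 0], 0.0]
    - [[-0.01, 0, 0.016], [0, 0, 0], 0.0]
    - [[-0.015, 0, 0.022], [0, 0, 0], 0.0]
    - [[-0.02, 0, 0.026], [0, 0, 0], 0.0]
    - [[-0.02, 0, 0.028], [0, 0, 0], 0.0]

```text
time: 3.7
tool_pos: [0.4763, 0.235, 0.0985]
tool_rot: [3.141, 0.002, -0.191]
contact_force: [-8.0, -1.2, 21.2]
opening: 0.0008
grip_force: 10.2
```

Emit:
arm_command:
  moves:
    - [[0, 0, 0.001], [0, 0, 0], 0.0]
    - [[0, 0, 0.001], [0, 0, 0], 0.0]
    - [[0, 0, 0.002], [0, 0, 0], 0.0]
    - [[0, 0, 0.002], [0, 0, 0], 0.0]
    - [[0, 0, 0.002], [0, 0, 0], 0.0]

```text
time: 4.2
tool_pos: [0.4763, 0.235, 0.0985]
tool_rot: [3.141, 0.001, -0.191]
contact_force: [-10.3, -1.4, 22.8]
opening: 0.0006
grip_force: 11.3
```

Emit:
arm_command:
  moves:
    - [[0, 0, -0.04], [0, 0, 0], 0.0]
    - [[0, 0, -0.09], [0, 0, 0], 0.0]
    - [[0, 0, -0.14], [0, 0, 0], 0.0]
    - [[0, 0.01, -0.19], [0, 0, 0], 0.05]
    - [[0.01, 0.05, -0.205], [0, 0, 0], 0.09]

```text
time: 4.7
tool_pos: [0.479, 0.1862, 0.3066]
tool_rot: [-3.137, -0.008, -0.187]
contact_force: [1.1, 0.3, -0.1]
opening: 0.0123
grip_force: 0.0
```

Emit:
arm_command:
  moves:
    - [[0.013, 0.044, 0], [0, 0, -0.05], 0.09]
    - [[0.027, 0.088, 0], [0, 0, -0.1], 0.09]
    - [[0.04, 0.132, 0], [0, 0, -0.15], 0.09]
    - [[0.053, 0.176, 0], [0, 0, -0.2], 0.09]
    - [[0.067, 0.22, 0], [0, 0, -0.23], 0.09]

```text
time: 5.2
tool_pos: [0.5014, -0.0464, 0.3013]
tool_rot: [-3.142, -0.0, 0.04]
contact_force: [1.2, 0.3, -0.4]
opening: 0.0519
grip_force: 0.0
```

```bash
python3 -c "
from h import *
to([.526,-.275,.30],.039)"
```

```text
t 5.2 pos [ 0.5014 -0.0464  0.3013] rot [-3.142 -0.     0.04 ] F [ 1.2  0.3 -0.4] op 0.051850242289903946 0.0 
shift [0.0154 0.2294 0.0013] turn [-0.0001 -0.0001  0.0013]
```

Emit:
arm_command:
  moves:
    - [[0.003, 0.045, 0], [0, 0, 0], 0.09]
    - [[0.006, 0.09, 0], [0, 0, 0], 0.09]
    - [[0.01, 0.135, 0], [0, 0, 0], 0.09]
    - [[0.013, 0.18, 0], [0, 0, 0], 0.09]
    - [[0.015, 0.223, 0], [0, 0, 0], 0.09]

```text
time: 5.7
tool_pos: [0.5251, -0.2689, 0.301]
tool_rot: [-3.141, 0.0, 0.038]
contact_force: [0.0, 0.2, -0.1]
opening: 0.0884
grip_force: 0.0
```

Emit:
arm_command:
  moves:
    - [[0, 0, 0], [0, 0, 0], 0.09]
    - [[0, 0, 0], [0, 0, 0], 0.09]
    - [[0, 0, 0], [0, 0, 0], 0.09]
    - [[0, 0, 0], [0, 0, 0], 0.09]
    - [[0, 0, 0], [0, 0, 0], 0.09]

```text
time: 6.2
tool_pos: [0.5255, -0.2659, 0.3017]
tool_rot: [3.141, -0.001, 0.04]
contact_force: [-0.3, 0.0, -0.1]
opening: 0.0902
grip_force: 0.0
```

```bash
python3 - <<'E'
from h import *
import cv2
to([.526,-.275,.30],.039)
m=robot.camera_model("wrist");w=robot.read_camera("wrist")[:,:,::-1]
t=robot.read_camera("scene")[:,:,::-1]
cv2.imwrite("pics/w.png",w)
print({k:np.round(v,4).tolist() for k,v in m.items()})
for z in(.202,.226):
  print("axis",proj(m,[.526,-.275,z]))
cv2.imwrite("pics/w1.png",np.hstack([cv2.resize(w,(480,360)),cv2.resize(t[110:290,300:460],(320,360))]))
E
```

```text
t 6.2 pos [ 0.5255 -0.2659  0.3017] rot [ 3.141e+00 -1.000e-03  4.000e-02] F [-0.3  0.  -0.1] op 0.09016420994950822 0.0 
shift [0.0001 0.0091 0.0017] turn [ 0.0003 -0.0005  0.0009]
{'fx': 349.3712, 'fy': 349.3712, 'cx': 319.4154, 'cy': 234.5256, 'R': [[0.0389, -0.9992, 0.0004], [-0.9535, -0.0371, 0.2991], [-0.2989, -0.012, -0.9542]], 't': [-0.2863, 0.4314, 0.6166]}
axis [331.10214274 235.16887695]
axis [332.19862881 245.38193521]
```

View pics/w1.png

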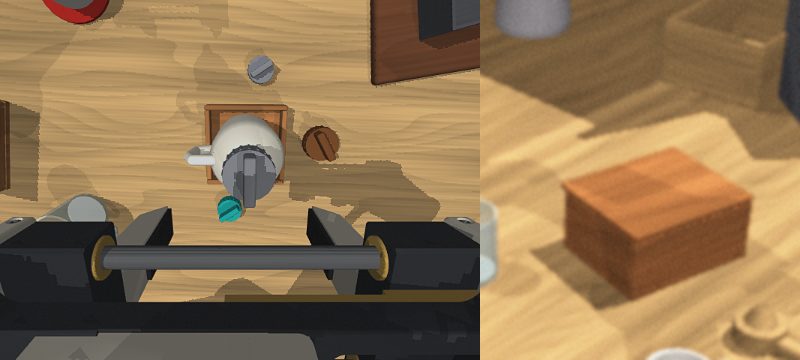

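Left tile: the cap bar at ≈(249,180) is aligned with the tool and matches the predicted position. Right tile: the lid is flat and shut. I'll shift 9 mm in y, descend beside the bar and close.

Emit:
arm_command:
  moves:
    - [[0, 0.005, 0], [0, 0, 0], 0.05]
    - [[0, 0.009, 0.01], [0, 0, 0], 0.04]
    - [[0, 0.009, 0.03], [0, 0, 0], 0.04]
    - [[0, 0.009, 0.05], [0, 0, 0], 0.04]
    - [[0, 0.009, 0.06], [0, 0, 0], 0.04]

```text
time: 6.8
tool_pos: [0.5248, -0.2759, 0.2387]
tool_rot: [-3.14, 0.003, 0.038]
contact_force: [-0.2, 0.3, 1.3]
opening: 0.0547
grip_force: 0.0
```

Emit:
arm_command:
  moves:
    - [[0, 0, 0.01], [0, 0, 0], 0.04]
    - [[0, 0, 0.02], [0, 0, 0], 0.04]
    - [[0, 0, 0.03], [0, 0, 0], 0.04]
    - [[0, 0, 0.035], [0, 0, 0], 0.04]
    - [[0, 0, 0.035], [0, 0, 0], 0.04]

```text
time: 7.3
tool_pos: [0.5255, -0.2759, 0.2056]
tool_rot: [-3.141, 0.001, 0.038]
contact_force: [-1.0, -0.4, -1.3]
opening: 0.04
grip_force: 0.0
```

```bash
python3 -c "
from h import *
to([.526,-.275,.204],.039)"
```

```text
t 7.3 pos [ 0.5255 -0.2759  0.2056] rot [-3.141e+00  1.000e-03  3.800e-02] F [-1.  -0.4 -1.3] op 0.039990815154861824 0.0 
shift [ 0.0006 -0.0009  0.0016] turn [-0.0006  0.0009 -0.0006]
```

Emit:
arm_command:
  moves:
    - [[0, 0, 0.001], [0, 0, 0], 0.02]
    - [[0, 0, 0.001], [0, 0, 0], 0.0]
    - [[0, 0, 0.001], [0, 0, 0], 0.0]
    - [[0, 0, 0.001], [0, 0, 0], 0.0]
    - [[0, 0, 0.001], [0, 0, 0], 0.0]
  squeeze: 30

```text
time: 7.8
tool_pos: [0.5258, -0.2761, 0.2056]
tool_rot: [3.141, -0.001, 0.038]
contact_force: [0.5, -0.6, 1.3]
opening: 0.0117
grip_force: 30.0
```

Emit:
arm_command:
  moves:
    - [[0, 0, 0], [0, 0, 0], 0.0]
    - [[0, 0, 0.002], [0, 0, 0], 0.0]
    - [[0, 0, 0.004], [0, 0, 0], 0.0]
    - [[0, 0, 0.006], [0, 0, 0], 0.0]
    - [[0, 0, 0.008], [0, 0, 0], 0.0]

```text
time: 8.3
tool_pos: [0.5259, -0.2762, 0.1995]
tool_rot: [3.14, -0.002, 0.038]
contact_force: [-5.8, 4.4, 23.7]
opening: 0.0118
grip_force: 30.0
```

Emit:
arm_command:
  moves:
    - [[0, 0, 0], [0, 0, -0.06], 0.0]
    - [[0, 0, 0], [0, 0, -0.18], 0.0]
    - [[0, 0, 0], [0, 0, -0.3], 0.0]
    - [[0, 0, 0], [0, 0, -0.42], 0.0]
    - [[0, 0, 0], [0, 0, -0.54], 0.0]

```text
time: 8.8
tool_pos: [0.527, -0.2768, 0.1997]
tool_rot: [3.136, -0.002, 0.583]
contact_force: [0.1, 0.0, 10.5]
opening: 0.0116
grip_force: 30.0
```

Emit:
arm_command:
  moves:
    - [[0, 0, 0], [0, 0, -0.14], 0.0]
    - [[0, 0, 0], [0, 0, -0.28], 0.0]
    - [[0, 0, 0], [0, 0, -0.42], 0.0]
    - [[0, 0, 0], [0, 0, -0.56], 0.0]
    - [[0, 0, 0], [0, 0, -0.7], 0.0]

```text
time: 9.3
tool_pos: [0.527, -0.2768, 0.1997]
tool_rot: [3.136, 0.002, 1.284]
contact_force: [0.4, 1.1, 10.8]
opening: 0.0119
grip_force: 30.0
```

Emit:
arm_command:
  moves:
    - [[0, 0, 0], [0, 0, -0.02], 0.0]
    - [[0, 0, 0], [0, 0, -0.03], 0.0]
    - [[0, 0, 0], [0, 0, -0.03], 0.0]
    - [[0, 0, 0], [0, 0, -0.03], 0.0]
    - [[0, 0, 0], [0, 0, -0.03], 0.0]

```text
time: 9.8
tool_pos: [0.527, -0.2768, 0.1997]
tool_rot: [3.136, 0.002, 1.308]
contact_force: [0.2, 0.7, 11.7]
opening: 0.0117
grip_force: 30.0
```

```bash
python3 - <<'E'
from h import *
import cv2
w=robot.read_camera("wrist")[:,:,::-1];s=robot.read_camera("scene")[:,:,::-1]
cv2.imwrite("pics/w2.png",np.hstack([cv2.resize(w,(480,360)),cv2.resize(s[210:350,180:300],(308,360))]))
E
```

```text
(no output)
```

View pics/w2.png

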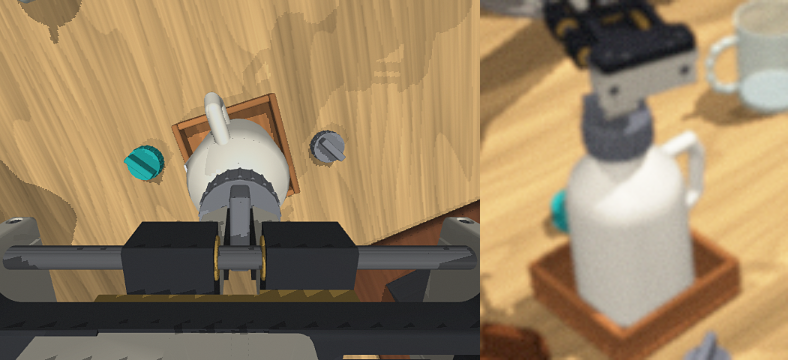

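The wrist view shows the bar (≈(240,215)) still held and turned along with the tool, about 73° from the jug. Next I lift it straight up.

Emit:
arm_command:
  moves:
    - [[0, 0, -0.01], [0, 0, 0], 0.0]
    - [[0, 0, -0.025], [0, 0, 0], 0.0]
    - [[0, 0, -0.045], [0, 0, 0], 0.0]
    - [[0, 0, -0.065], [0, 0, 0], 0.0]
    - [[0, 0, -0.075], [0, 0, 0], 0.0]

```text
time: 10.4
tool_pos: [0.5261, -0.2764, 0.2739]
tool_rot: [3.139, 0.001, 1.308]
contact_force: [0.3, -0.2, -1.0]
opening: 0.0117
grip_force: 30.0
```

Emit:
arm_command:
  moves:
    - [[0, 0, 0], [0, 0, 0], 0.0]
    - [[0, 0, 0], [0, 0, 0], 0.0]
    - [[0, 0, 0], [0, 0, 0], 0.0]
    - [[0, 0, 0], [0, 0, 0], 0.0]
    - [[0, 0, 0], [0, 0, 0], 0.0]

```text
time: 10.9
tool_pos: [0.5255, -0.276, 0.2716]
tool_rot: [-3.141, -0.0, 1.308]
contact_force: [0.7, -0.1, -0.4]
opening: 0.0115
grip_force: 30.0
```

```bash
python3 - <<'E'
from h import *
import cv2
s=robot.read_camera("scene")[:,:,::-1]
cv2.imwrite("pics/s3.png",s);to([.526,-.275,.27],1.308)
E
```

```text
t 10.95 pos [ 0.5256 -0.276   0.2718] rot [-3.141 -0.     1.308] F [-0.3 -0.2 -0.3] op 0.01151765176555329 29.99987304210663 
shift [0.0011 0.0002 0.0018] turn [-0.0008 -0.0002  0.0003]
```

View pics/s3.png

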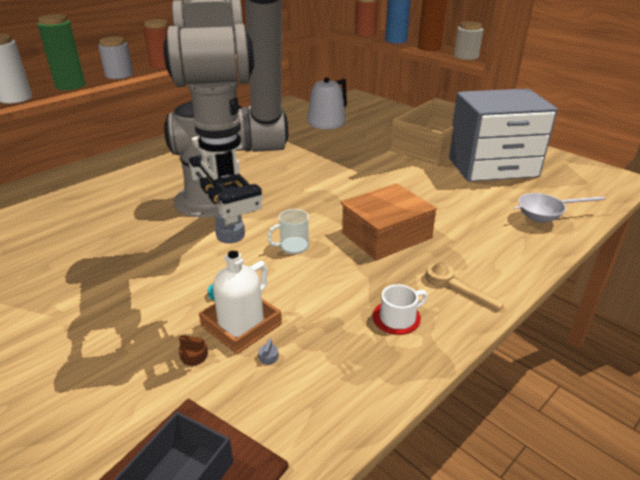

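The cap is held at (230,230), above the open neck at (234,257). The lid is shut at (388,205), and the teacup, measuring cup and squeezer look undisturbed, so I'm handing in.

```bash
python3 -c "
from cell import robot
print(robot.hand_in())"
```

```text
the job is handed in; nothing more can be done
None
```

I shut the tea box lid, then pressed, turned (about 73°) and lifted the cap. It was handed in gripped about 5 cm above the jug's mouth, with the teacup, measuring cup and squeezer not visibly moved; no verdict was returned.

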